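# Pack a plug-in box away, break the lid stay and shut the kit case

## Task

Pack the long plug-in box that was left on the bench back into the empty bay of the open kit case, upright, setting it down rather than dropping it. Then unlock the lid's folding stay by pressing its knee in until the stay has clearly folded, and lower the lid gently until it is fully shut. Leave the short plug-in box, the meter and the screwdriver where they lie.

Things in the scene. Friction and masses are not known exactly. Their poses are not given: they have to be found in the camera images.
- case: Black kit case, fixed to the bench: base 220 mm deep (x) by 270 wide (y), 90 high to the rim, walls 6. Origin: centre of underside, z up. Lid hinged along the +x rim; front, with a carrying handle (sticks out 30 mm) and two latches (not to be worked), faces -x. Inside, a grey tray, its face 52 mm above the bench, full of plug-in boxes (tops at 86) but for one bay. The stay is by the -y wall.
- bay (a point): Centre of the empty bay's floor, 30 mm above the bench; axes as the case. The bay is 112 mm long (case x), 62 wide (y), 22 deep: the seated long box stands 34 mm proud of the tray face. Beside the seated box the tray face is free for 51 mm at -y (then a box) and 49 at +y (then the wall). The lid's free edge is about 70 mm off the bay's centre, so a vertical tool closing along case y fits.
- long_box: The plug-in box to pack: blue shell, white top plate with black sockets, 100 mm long (its x) by 50 wide (its y) by 56 high, 0.15 to 0.3 kg. Origin: centre of the underside, z up. It goes into the bay with its length along the case's x, either way round. It stands on the bench to the left or the right of the case.
- lid (a joint): Lid angle: 0 = as found, open 68 degrees (1.187 rad), held by the locked stay; grows as the lid is lowered; 1.187 = shut. The lid weighs 0.55 kg and its hinge is stiff: once the stay is broken it stays wherever it is left and must be pushed all the way down (up to about 8 N at 170 mm from the hinge). While the stay is locked it cannot be lowered.
- lid_hinge (a point): Middle of the hinge line, at the case's +x rim, 90 mm above the bench; the line runs along the case's y. Axes fixed to the lid: its -x points from the hinge to the free edge, its z out through the outer face (straight up when shut).
- lid_edge (a point): Middle of the lid's free edge on its outer face: 220 mm from the hinge along the lid's -x, 32 mm along its z. The lid is a shell 32 mm deep and 270 wide; its flat outer face lies 32 mm from the hinge line along the lid's z. As found the edge is about 0.31 m above the bench.
- knee (a point): Centre of the stay's knee: round steel knuckle, 22 mm diameter, 22 long (along case y), about 152 mm above the bench, 107 mm from the case's middle towards its -y side. Press it square to the lower arm, towards the hinge and down (about 45 degrees): 3 to 6 N up to dead centre at 7 mm, then little; 25 mm of travel breaks it well. The lid overhangs it: lean the tool back to the front.
- stay_foot (a point): Foot pivot of the stay's lower arm, by the case's -y wall, 75 mm above the bench, 165 mm in front of the hinge line. Lower arm 110 mm from here to the knee; upper arm 70 mm from the knee to an eye inside the lid; both flat steel bars 14 mm deep. As found the knee bulges about 6 mm to the front and up of the straight line from foot to eye, which locks it.
- stay_knee (a joint): Angle of the stay's knee: 0 = locked over centre against its stop, 0.16 = arms in line (dead centre), grows as the stay folds; above 0.45 it is clearly broken. It stays as it is left.
- short_box: Bystander on the bench: a short plug-in box of the same make, 50 by 50 by 56 mm high. Origin: centre of the underside. Leave it.
- meter: Bystander: grey handheld meter lying face up, 150 mm (its x) by 72 by 34. Origin: centre of the underside. It lies on the other side of the case from the long box. Leave it.
- screwdriver: Bystander: screwdriver 180 mm long lying along its x, on the bench beyond the hinge side of the case. Leave it.
There are look-alikes about, which are no part of the job. Leave any yellow look-alike of the long_box alone.

How it is judged:
By the outcome, as a careful person would: the job done as asked, in the order asked, and still so for the second after the job is handed in, with the robot touching nothing.
It also fails if it takes over 72 s, if anything falls off the work surface, if the arm or the gripper's body presses on something with over 40 N, if the wrist force passes 120 N, or if a joint passes its speed limit or range.

## Robot

A 7-joint arm with a two-finger parallel gripper is mounted at the origin on the work surface. World frame = base frame: x ahead of the robot, y to its left, z up, the work surface at z = 0. Lengths are in mm, angles in rad, forces in N, time in s.
With the tool pointing down it reaches from about 400 to 875 mm from the base axis. Payload 4.4 kg.
Tool frame: the origin (TCP) lies at the very end of the fingers, on their centre line; the grasp point (between the pads) lies ctrl.grip_point_offset behind it (ctrl.grip_point_offset is the distance from the TCP to the grasp point, in mm); z points along the fingers, y is the line along which they close (so a half turn about z gives the same grasp; the last joint's range is limited). The gripper opens to 85 mm and grips with 20 to 120 N. Pads are 22 mm wide; open, the fingers measure 114 mm over their backs; the gripper's body (76 mm by 85 mm) begins 54 mm behind the grasp point. The pads swing forward as they close: fully open they stand 13 mm farther back than shut.
Start: joints at [-1.372, 0.628, 0.038, 1.517, -0.027, 0.996, -0.02], TCP at [170.09, 627.366, 208.313] pointing down, gripper open.
Joint ranges: [-3.06, 3.06], [-0.37, 2.12], [-1.25, 1.32], [0.18, 2.47], [-1.1, 4.24], [0.23, 1.98], [-2.94, 2.94]. Speed limits (rad/s): [2.57, 2.57, 3.14, 3.14, 3.14, 3.14, 3.14].

## Interface

Orientations are given as [roll, pitch, yaw] about the fixed x, y, z axes, in that order (R = Rz(yaw) Ry(pitch) Rx(roll)).
In Python, from cell import read_state, cams, ctrl, models gives the robot as it stands. The module is installed in compiled form; this text tells all that it offers.
- The arm moves only by the shell command python3 -m creep 'ROWS'. ROWS is a JSON list of rows, 1 to 12 of them, each an object with the fields dx, dy, dz (the shift in shares of the most that a row can go, 1 being 50 mm), ax, ay, az (a rotation vector in normalised numbers (1 is 180 degrees)), aperture (the finger opening in mm); a field left out counts as zero (the opening has to be given); each row shifts and turns the commanded pose from where the row before left it, along the tool's axes as they then stand; what a row does not reach is not made up. A row lasts 1/10 s, in which the tool goes at most 50 mm and 0.15 rad, less where a joint would pass 70% of its speed; a pose out of reach is approached as far as the arm can. The fingers move at their own pace and stop on an object; the grip force is fixed at half the most. Time passes only in rows, so rows that do not move let the fingers close. It prints the time, the measured TCP pose, the force, the opening and the grip force at its end. A shift or turn number past 1, either way, is cut back to 1. Input that does not fit is refused with a message, and nothing moves.
- read_state(): the state, without advancing time (a new reading comes with each control period).
- cams.get_image(name): name is "scene" or "top" or "wrist"; returns (picture, depth): 400x640x3 uint8, blue, green, red; 400x640 float32, mm along the optical axis (not along the pixel's ray), 0 where there is no reading.
- cams.calibration(name): a dict with "fx", "fy", "cx", "cy" (pixels), "k1" (the pictures are not rectified: a ray, as slopes to the right and down, at radius r is drawn at 1 + k1 r^2 times it, then the intrinsics apply), "rvec" (rotation vector, rad) and "tvec" (3), from world to camera coordinates, as OpenCV has them; the wrist camera has in their place "hand_eye" (4x4, takes a point from camera to tool coordinates, whose origin is the TCP and whose axes are the flange's). Camera axes: x right, y down, z forward; pixel columns grow to the right and rows downward; lengths in mm; the calibration is good to about 2 mm. A picture is of the moment at which its call begins: read the wrist's pose just before it. calibration takes no time and is no camera call.
- ctrl.finish_job(): hands the job in; it is judged then, once.
Trained networks look in the newest picture that a camera, given by its name, has taken for a name from the list of things; names that differ only in an ending like _2 or _b are one class to them, and where a whole thing is asked for, a point or a joint stands for the part that bears it (a point fixed in the world has none). Each returns a list of dicts, best first, with "confidence" (0 to 1); they miss things now and then, are a little off and sometimes report something else, mostly with a low value. They report only what shows in the picture. A call takes as long as a camera call. They do not tell look-alikes from the thing itself.
- models.search_frame(thing, camera): "extent" ([left, top, right, bottom] in pixels, round what is visible of it).
- models.mark_of(thing, camera): "position" ([column, row] in pixels: a listed point, or the origin of a listed thing).
The state is a dict: "clock": time; "qpos": joint angles; "qd": joint speeds; "tau": joint torques, N m; "eef_pos": TCP position; "tool_rot": TCP orientation; "force": force on the tool from outside, world axes, zero at the start; "torque": the same for the moment, N m; "width": finger opening in mm; "gripper_force": force on a finger pad.
Only numpy, scipy, OpenCV 4.12 (cv2) and the standard library are available. Lean on these libraries where they do the work, as an engineer would, in place of code of your own. Each camera call takes 0.05 s, during which the arm holds its last target. There are 200 camera calls.

## Working session

There is one attempt and no reset: what is moved stays moved. The work goes in short steps, Python scripts to look and compute and a shell command to move; the robot and the scene stay as the last step left them, time stands still between calls to the robot, and variables do not carry over. Pictures are saved under pics/ and viewed, at most 10 in all, crops included, and the job is handed in when it is done.

```bash
mkdir -p pics; cat > h.py <<'E'
import numpy as np, cv2
from scipy.spatial.transform import Rotation as R
from cell import read_state, cams, ctrl, models
def toolT():
    s=read_state(); T=np.eye(4); T[:3,:3]=R.from_euler('xyz',s['tool_rot']).as_matrix(); T[:3,3]=s['eef_pos']; return T
def camT(name,T=None):  # camera->world
    c=cams.calibration(name)
    if name=='wrist': return (toolT() if T is None else T)@np.array(c['hand_eye'])
    M=np.eye(4); M[:3,:3]=cv2.Rodrigues(np.array(c['rvec'],float))[0]; M[:3,3]=np.ravel(c['tvec']); return np.linalg.inv(M)
def K(c): return np.array([[c['fx'],0,c['cx']],[0,c['fy'],c['cy']],[0,0,1.]]), np.array([c['k1'],0,0,0.])
def ray(name,uv,T=None):
    k,d=K(cams.calibration(name)); M=camT(name,T)
    p=cv2.undistortPoints(np.array(uv,float).reshape(-1,1,2),k,d).reshape(-1,2)
    v=np.c_[p,np.ones(len(p))]@M[:3,:3].T
    return M[:3,3],v   # v scaled to unit depth
def atz(name,uv,z,T=None):
    o,v=ray(name,uv,T); return o+v*((z-o[2])/v[:,2])[:,None]
def cloud(name,depth,T=None):
    h,w=depth.shape; u,v=np.meshgrid(np.arange(w),np.arange(h))
    o,r=ray(name,np.c_[u.ravel(),v.ravel()],T); P=o+r*depth.ravel()[:,None]; P[depth.ravel()==0]=np.nan
    return P.reshape(h,w,3)
def tri(obs):
    A=np.zeros((3,3));b=np.zeros(3)
    for n,uv,T in obs:
        o,v=ray(n,uv,T); v=v[0]/np.linalg.norm(v[0]); Q=np.eye(3)-np.outer(v,v);A+=Q;b+=Q@o
    return np.linalg.solve(A,b)
def proj(name,P,T=None):
    k,d=K(cams.calibration(name)); M=np.linalg.inv(camT(name,T))
    return cv2.projectPoints(np.array(P,float).reshape(-1,1,3),cv2.Rodrigues(M[:3,:3])[0],M[:3,3],k,d)[0].reshape(-1,2)
E
python3 - <<'E'
from h import *
s=read_state(); print(s['clock'],s['eef_pos'],s['tool_rot'],s['width'],ctrl.grip_point_offset)
for n in ['scene','top']:
    im,d=cams.get_image(n); cv2.imwrite(f'pics/{n}0.png',im); np.save(f'{n}0.npy',d); C=cloud(n,d)
    for t in ['case','bay','long_box','lid','lid_hinge','lid_edge','knee','stay_foot','short_box','meter','screwdriver']:
        m=models.mark_of(t,n)
        print(n,t,[(np.round(x['position']).tolist(),round(x['confidence'],2),np.round(C[int(x['position'][1]),int(x['position'][0])]).tolist()) for x in m[:3]])
    print([ (np.round(x['extent']).tolist(),round(x['confidence'],2)) for x in models.search_frame('long_box',n)])
E
```

```text
0.0 [169.90682705 626.71811213 207.4004401 ] [-3.13972355e+00 -1.71772403e-06  2.87682505e+00] 85.2015089621112 18.700000000000003
scene case [([335.0, 248.0], 0.62, [593.0, 16.0, 87.0])]
scene bay [([328.0, 227.0], 0.75, [501.0, 0.0, 30.0])]
scene long_box [([462.0, 218.0], 0.81, [481.0, 389.0, 58.0]), ([447.0, 181.0], 0.69, [331.0, 377.0, 27.0])]Traceback (most recent call last):
  File "<stdin>", line 6, in <module>
ValueError: it knows: bay, case, knee, lid_edge, lid_hinge, long_box, meter, screwdriver, short_box, stay_foot
```

```bash
python3 - <<'E'
from h import *
for n in ['scene','top']:
    im,d=cams.get_image(n); cv2.imwrite(f'pics/{n}0.png',im); np.save(f'{n}0.npy',d); C=cloud(n,d)
    for t in ['case','bay','long_box','lid_hinge','lid_edge','knee','stay_foot','short_box','meter','screwdriver']:
        m=models.mark_of(t,n)
        print(n,t,[(np.round(x['position'],1).tolist(),round(x['confidence'],2),np.round(C[int(x['position'][1]),int(x['position'][0])]).tolist()) for x in m[:3]])
    print([ (np.round(x['extent']).tolist(),round(x['confidence'],2)) for x in models.search_frame('long_box',n)])
print(read_state()['clock'])
E
```

```text
scene case [([333.5, 250.6], 0.84, [599.0, 13.0, 87.0]), ([455.7, 278.9], 0.45, [651.0, 358.0, 21.0])]
scene bay [([325.2, 227.1], 0.71, [505.0, -9.0, 33.0])]
scene long_box [([448.2, 179.6], 0.9, [334.0, 376.0, 38.0]), ([463.0, 219.3], 0.87, [483.0, 395.0, 56.0])]
scene lid_hinge []
scene lid_edge [([362.8, 199.6], 0.93, [560.0, 74.0, 302.0])]
scene knee [([333.1, 249.0], 0.63, [597.0, 13.0, 88.0]), ([341.1, 268.0], 0.59, [677.0, 31.0, 160.0])]
scene stay_foot [([309.7, 275.3], 0.49, [668.0, -50.0, 78.0])]
scene short_box [([217.9, 276.8], 0.75, [667.0, -300.0, 54.0])]
scene meter [([215.6, 220.4], 0.84, [489.0, -336.0, 35.0]), ([458.9, 216.7], 0.43, [469.0, 385.0, 48.0])]
scene screwdriver [([453.0, 277.4], 0.7, [648.0, 352.0, 22.0])]
[([434.0, 158.0, 469.0, 197.0], 0.84), ([448.0, 198.0, 478.0, 235.0], 0.67)]
top case [([187.4, 223.8], 0.69, [456.0, 382.0, 55.0]), ([315.3, 185.5], 0.6, [568.0, 22.0, 54.0])]
top bay [([324.7, 208.7], 0.8, [505.0, -4.0, 32.0])]
top long_box [([191.0, 276.3], 0.79, [307.0, 367.0, 54.0]), ([183.7, 224.8], 0.58, [453.0, 393.0, 57.0])]
top lid_hinge [([275.4, 176.6], 0.67, [570.0, 121.0, 211.0]), ([286.2, 165.9], 0.56, [586.0, 88.0, 287.0])]
top lid_edge [([284.4, 167.9], 0.84, [583.0, 94.0, 272.0])]
top knee [([309.1, 139.0], 0.74, [677.0, 38.0, 158.0])]
top stay_foot [([338.5, 147.1], 0.71, [683.0, -43.0, 24.0]), ([308.0, 139.5], 0.36, [677.0, 41.0, 158.0])]
top short_box [([428.4, 157.1], 0.78, [652.0, -299.0, 55.0]), ([328.3, 208.9], 0.24, [505.0, -16.0, 34.0])]
top meter [([439.6, 222.2], 0.64, [468.0, -332.0, 39.0])]
top screwdriver [([201.7, 162.4], 0.85, [636.0, 356.0, 24.0])]
[([172.0, 206.0, 196.0, 245.0], 0.85), ([166.0, 258.0, 206.0, 293.0], 0.69)]
1.4
```

View pics/scene0.png

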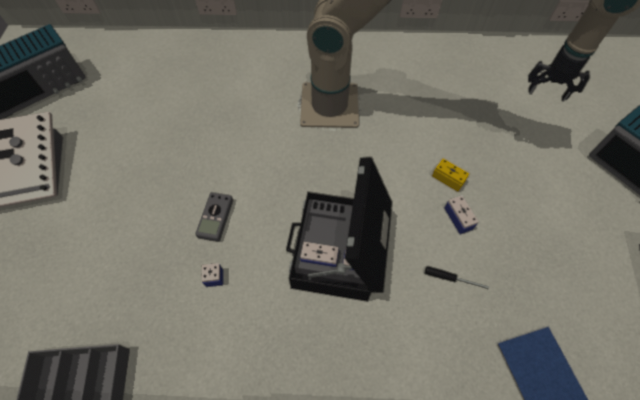

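View pics/top0.png

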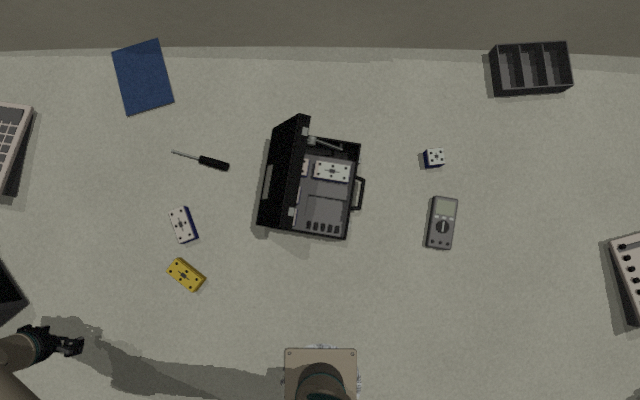

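The top picture shows two boxes of the long size. One is yellow at (186,275) and one has a blue shell with a white plate at (183,224). The blue/white one fits the description; I'll confirm it in a wrist close-up. The case is at (310,180), with its hinge to world +y and its stay on the far (+x) side. The meter is at (442,222), the short box at (433,157) and the screwdriver at (200,162).

```bash
python3 - <<'E'
from h import *
for n,e in [('top',(165,198,205,252)),('scene',(443,193,485,240))]:
    C=cloud(n,np.load(n+'0.npy')); im=cv2.imread(f'pics/{n}0.png')
    l,t,r,b=e; c=C[t:b,l:r].reshape(-1,3); col=im[t:b,l:r].reshape(-1,3).astype(int)
    yel=(col[:,2]-col[:,0]>40)
    m=(c[:,2]>48)&(c[:,2]<66)&~yel; q=c[m]
    rc=cv2.minAreaRect(q[:,:2].astype(np.float32)); print(n,m.sum(),q[:,2].mean(),np.median(q[:,:2],0),rc)
# case tray face/ rim
for n,e in [('top',(255,110,370,245)),('scene',(285,155,395,300))]:
    C=cloud(n,np.load(n+'0.npy')); l,t,r,b=e; c=C[t:b,l:r].reshape(-1,3); c=c[~np.isnan(c[:,0])]
    for lo,hi in [(25,36),(46,58),(82,95),(140,165),(200,240),(280,330)]:
        q=c[(c[:,2]>lo)&(c[:,2]<hi)]
        if len(q)>5: print(n,lo,hi,len(q),q[:,2].mean().round(1),cv2.minAreaRect(q[:,:2].astype(np.float32)))
t=toolT(); print(np.array(cams.calibration('wrist')['hand_eye']).round(2)); print(cams.calibration('wrist')['fx'])
E
```

```text
top 547 56.92020208817245 [452.59948331 399.69341001] ((452.181396484375, 400.5930480957031), (96.26782989501953, 47.36690902709961), 23.205730438232422)
scene 475 56.118423731200394 [455.81856279 398.95032999] ((453.115966796875, 400.3810729980469), (98.60289764404297, 48.459598541259766), 19.915306091308594)
top 25 36 823 30.7 ((560.8893432617188, 24.53302764892578), (196.8558807373047, 271.03009033203125), 79.43428039550781)
top 46 58 2192 52.8 ((552.3361206054688, -19.317214965820312), (191.65760803222656, 279.0179443359375), 76.14883422851562)
top 82 95 1205 87.9 ((563.5770874023438, 21.66187286376953), (221.28964233398438, 270.74664306640625), 81.28924560546875)
top 140 165 334 153.5 ((570.7823486328125, 107.53863525390625), (124.61456298828125, 265.2989501953125), 71.4050064086914)
top 200 240 494 220.1 ((576.15087890625, 116.201171875), (38.40203094482422, 270.6262512207031), 86.0049057006836)
top 280 330 1948 299.3 ((572.2748413085938, 73.20127868652344), (41.73033905029297, 271.80120849609375), 81.2245101928711)
scene 25 36 792 30.5 ((588.265625, 21.95659637451172), (218.5609130859375, 225.1956024169922), 81.16741180419922)
scene 46 58 1955 52.4 ((572.1928100585938, -14.7928466796875), (316.7360534667969, 207.72915649414062), 8.282533645629883)
scene 82 95 1211 87.5 ((565.23193359375, 27.6822509765625), (234.83949279785156, 272.2432861328125), 81.49342346191406)
scene 140 165 434 153.9 ((595.802978515625, 133.94178771972656), (118.54694366455078, 274.3250732421875), 56.31920623779297)
scene 200 240 630 220.1 ((581.4322509765625, 115.37989044189453), (49.160160064697266, 272.6358337402344), 74.23126983642578)
scene 280 330 1840 298.4 ((571.5017700195312, 72.39273071289062), (41.440574645996094, 273.4211120605469), 81.35388946533203)
[[   0.     -0.96   -0.28   70.01]
 [   1.      0.      0.      0.71]
 [  -0.     -0.28    0.96 -166.87]
 [   0.      0.      0.      1.  ]]
295.3623188125429
```

The rows are not in the units I measure in: shifts go in shares of 50 mm and turns go in shares of 180 degrees. I convert before sending: 0.15 rad / 3.1416 = 0.0477.

```bash
python3 -m creep '[{"az": 0.0477,"aperture": 85},{"az": 0.0477,"aperture": 85},{"az": 0.0477,"aperture": 85},{"az": 0.0477,"aperture": 85},{"az": 0.0477,"aperture": 85},{"az": 0.0477,"aperture": 85},{"az": 0.0477,"aperture": 85},{"az": 0.0477,"aperture": 85},{"az": 0.0477,"aperture": 85},{"az": 0.0477,"aperture": 85},{"az": 0.0477,"aperture": 85},{"az": 0.0477,"aperture": 85}]' && python3 -m creep '[{"az": 0.0446,"aperture": 85},{"az": 0.0446,"aperture": 85},{"az": 0.0446,"aperture": 85},{"az": 0.0446,"aperture": 85},{"az": 0.0446,"aperture": 85}]' && python3 -m creep '[{"dx": 0.4,"dy": 0.7,"aperture": 85},{"dx": 0.4,"dy": 0.7,"aperture": 85},{"dx": 0.4,"dy": 0.7,"aperture": 85},{"dx": 0.4,"dy": 0.7,"aperture": 85},{"dx": 0.4,"dy": 0.7,"aperture": 85},{"dx": 0.4,"dy": 0.7,"aperture": 85},{"dx": 0.4,"dy": 0.7,"aperture": 85},{"dx": 0.4,"dy": 0.7,"aperture": 85},{"dx": 0.4,"dy": 0.7,"aperture": 85},{"aperture": 85},{"aperture": 85}]'; python3 - <<'E'
from h import *
print(np.round(read_state()['qpos'],2), read_state()['tool_rot'])
T=toolT(); im,d=cams.get_image('wrist'); cv2.imwrite('pics/w1.png',im); np.savez('w1.npz',d=d,T=T)
m=models.mark_of('long_box','wrist'); print(m)
print(models.search_frame('long_box','wrist'))
C=cloud('wrist',d,T); q=C.reshape(-1,3); q=q[(q[:,2]>48)&(q[:,2]<66)&(np.hypot(q[:,0]-452,q[:,1]-400)<75)]
print(len(q),q.mean(0),cv2.minAreaRect(q[:,:2].astype(np.float32)), proj('wrist',[452,400,57],T))
E
```

```text
clock: 2.6
eef_pos: [169.9, 627.5, 208.4]
tool_rot: [-3.141, -0.0, 1.071]
force: [-0.1, 0.2, -0.1]
width: 85.0
gripper_force: 0.0
clock: 3.1
eef_pos: [169.8, 627.5, 208.3]
tool_rot: [-3.141, 0.0, 0.371]
force: [0.0, 0.8, 0.8]
width: 85.1
gripper_force: 0.0
clock: 4.2
eef_pos: [454.2, 399.9, 208.4]
tool_rot: [-3.141, -0.0, 0.374]
force: [-0.8, 0.2, -0.3]
width: 84.9
gripper_force: 0.0
[-1.18  0.65  0.7   1.66 -0.48  1.01 -1.52] [-3.14123016e+00 -6.58574768e-05  3.74194933e-01]
[{'position': [286.4, 264.2], 'confidence': 0.93}]
[{'extent': [293.9, 131.6, 342.0, 222.2], 'confidence': 0.8}, {'extent': [248.0, 231.6, 324.0, 317.7], 'confidence': 0.62}]
3631 [454.57036834 400.63766271  57.47309664] ((452.51678466796875, 399.843505859375), (96.98500061035156, 47.015586853027344), 21.925765991210938) [[317.76119563 178.68343727]]
```

View pics/w1.png

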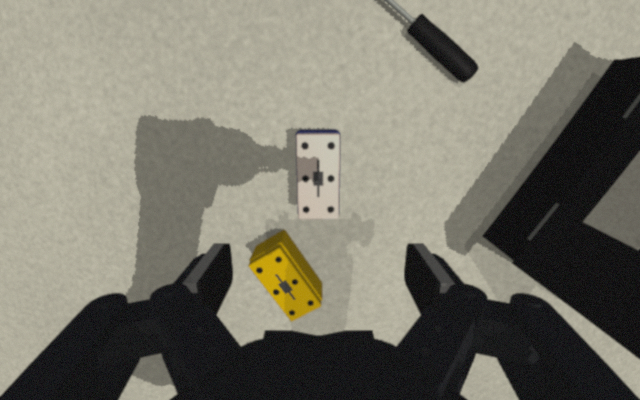

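Wrist view: a white-topped box with a blue shell is centred at (318,175), and the yellow look-alike is at (286,275). Now the confirming crop.

```bash
python3 - <<'E'
import cv2; im=cv2.imread('pics/w1.png')[110:330,230:370]; cv2.imwrite('pics/w1c.png',cv2.resize(im,None,fx=2.5,fy=2.5,interpolation=cv2.INTER_CUBIC))
E
```

```text
(no output)
```

View pics/w1c.png

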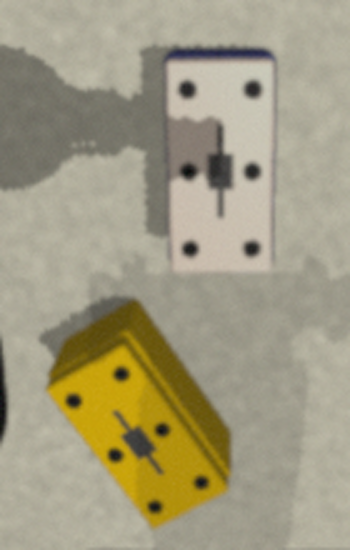

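The crop confirms it. The box at crop (220,165) has a white plate, black sockets and a blue shell, so it is the long_box. The one at (140,440) is yellow and stays where it is. Next I grasp it 18 mm off centre, on the far end from the lid.

Scaled: 40 mm is 0.8, 30 mm is 0.6.

```bash
python3 -m creep '[{"dx": -0.38,"dz": 0.4,"aperture": 85},{"dz": 0.8,"aperture": 85},{"dz": 0.8,"aperture": 85},{"dz": 0.6,"aperture": 85},{"dz": 0.4,"aperture": 85},{"dz": 0.4,"aperture": 85},{"dz": 0.22,"aperture": 85},{"aperture": 85},{"aperture": 30},{"aperture": 30},{"aperture": 30},{"aperture": 30}]' && python3 -m creep '[{"aperture": 30},{"aperture": 30},{"aperture": 30},{"aperture": 30}]'
```

```text
clock: 5.55
eef_pos: [436.4, 394.1, 29.0]
tool_rot: [-3.141, -0.002, 0.377]
force: [-0.4, -1.2, 6.8]
width: 46.8
gripper_force: 60.3
clock: 5.95
eef_pos: [436.4, 394.1, 29.0]
tool_rot: [-3.14, -0.002, 0.377]
force: [-0.2, -0.9, 5.3]
width: 46.3
gripper_force: 60.3
```

Scaled: -50 mm is -1, -30 mm is -0.6.

```bash
python3 -m creep '[{"dz": -0.2,"aperture": 30},{"dz": -0.6,"aperture": 30},{"dz": -1,"aperture": 30},{"dz": -1,"aperture": 30},{"dz": -1,"aperture": 30},{"dz": -1,"aperture": 30},{"dz": -1,"aperture": 30},{"dz": -1,"aperture": 30},{"aperture": 30},{"aperture": 30}]'
python3 - <<'E'
from h import *
print(np.round(read_state()['qpos'],2))
T=toolT(); im,d=cams.get_image('wrist'); C=cloud('wrist',d,T)
for n in ['top','scene']:
    C=cloud(n,np.load(n+'0.npy')); q=C.reshape(-1,3)
    for b in [(26,42)]:
        p=q[(q[:,2]>b[0])&(q[:,2]<b[1])&(np.hypot(q[:,0]-505,q[:,1]+4)<68)]
        print(n,len(p),cv2.minAreaRect(p[:,:2].astype(np.float32)),np.median(p,0))
    a=np.deg2rad(81.3); ex=np.array([np.cos(a),np.sin(a)]); ey=np.array([-ex[1],ex[0]])
    c0=np.array([563.6,21.7]); L=np.c_[(q[:,:2]-c0)@ex,(q[:,:2]-c0)@ey,q[:,2]]
    f=L[(abs(L[:,0]+35)<60)&(abs(L[:,1]-54)<40)&(L[:,2]>26)&(L[:,2]<40)]
    print('bay local pct', np.percentile(f[:,0],[1,5,50,95,99]).round(1),np.percentile(f[:,1],[1,5,50,95,99]).round(1))
    r=L[(L[:,2]>86)&(L[:,2]<94)&(abs(L[:,0])<130)&(abs(L[:,1])<150)]
    fr=r[(r[:,0]<-95)&(abs(r[:,1])<120)]; print('front rim x',np.percentile(fr[:,0],[2,50,98]).round(1),np.polyfit(fr[:,1],fr[:,0],1))
    for s in (1,-1):
        w=r[(r[:,1]*s>122)&(r[:,0]<20)&(r[:,0]>-100)]; print('side',s,len(w),np.percentile(w[:,1],[2,50,98]).round(1),np.polyfit(w[:,0],w[:,1],1))
E
```

```text
clock: 6.95
eef_pos: [435.7, 393.5, 368.6]
tool_rot: [-3.14, -0.002, 0.377]
force: [-0.5, 1.7, -2.9]
width: 45.7
gripper_force: 62.0
[-1.26  0.49  0.8   1.47 -0.36  1.33 -1.63]
top 813 ((504.258544921875, -7.430793762207031), (112.17472076416016, 61.50131607055664), 81.16050720214844) [504.41960264  -7.35400121  31.05594054]
bay local pct [-93.  -88.4 -38.4  12.9  17.3] [24.2 26.2 54.3 81.9 84.4]
front rim x [-105.8 -102.9  -99.9] [-4.71699063e-04 -1.02794125e+02]
side 1 91 [129.3 132.2 134.9] [1.67105484e-03 1.32251720e+02]
side -1 87 [-135.  -131.4 -128.7] [-1.37333788e-03 -1.31655624e+02]
scene 657 ((497.9383850097656, -7.78466796875), (112.25827026367188, 54.98516082763672), 81.65555572509766) [496.4856176   -6.1112749   30.66497936]
bay local pct [-94.7 -89.8 -38.5  11.4  15.7] [34.3 36.4 61.9 85.9 87.2]
front rim x [-106.5 -103.5 -100.5] [ 1.84879927e-03 -1.03478947e+02]
side 1 92 [126.6 129.9 134.9] [8.79276900e-04 1.30446037e+02]
side -1 115 [-136.6 -133.4 -129.6] [-3.35232069e-03 -1.33437627e+02]
```

The bay fits cleanly at (504.3, -7.4), measuring 112×61.5 at 81.2°, with its floor at z about 31. Next I carry the box over the lid.

Scaled: -0.13 rad / 3.1416 = -0.0414.

```bash
python3 -m creep '[{"az": -0.0414,"aperture": 30},{"az": -0.0414,"aperture": 30},{"az": -0.0414,"aperture": 30},{"az": -0.0414,"aperture": 30},{"az": -0.0414,"aperture": 30},{"az": -0.0414,"aperture": 30},{"az": -0.0414,"aperture": 30},{"az": -0.0414,"aperture": 30}]' && python3 -m creep '[{"dx": -0.4,"dy": 0.12,"aperture": 30},{"dx": -0.8,"dy": 0.26,"aperture": 30},{"dx": -0.8,"dy": 0.26,"aperture": 30},{"dx": -0.8,"dy": 0.26,"aperture": 30},{"dx": -0.8,"dy": 0.26,"aperture": 30},{"dx": -0.8,"dy": 0.26,"aperture": 30},{"dx": -0.8,"dy": 0.26,"aperture": 30},{"dx": -0.8,"dy": 0.26,"aperture": 30},{"dx": -0.8,"dy": 0.26,"aperture": 30},{"dx": -0.8,"dy": 0.26,"aperture": 30},{"dx": -0.46,"dy": 0.12,"aperture": 30},{"aperture": 30}]' ; python3 - <<'E'
from h import *
print(np.round(read_state()['qpos'],2))
T=toolT(); im,d=cams.get_image('wrist'); cv2.imwrite('pics/w2.png',im)
C=cloud('wrist',d,T); q=C.reshape(-1,3)
z=T[2,3]; p=q[(q[:,2]>z+15)&(q[:,2]<z+40)]; L=(p-T[:3,3])@T[:3,:3]; L=L[(abs(L[:,1])<24)&(L[:,0]<100)]
print('box in tool', len(L), L.mean(0), L.min(0), L.max(0))
p=q[(q[:,2]>26)&(q[:,2]<42)&(np.hypot(q[:,0]-504,q[:,1]+7)<68)]; 
if len(p)>20: print('bay',len(p),cv2.minAreaRect(p[:,:2].astype(np.float32)))
E
```

```text
clock: 7.8
eef_pos: [434.4, 393.0, 364.9]
tool_rot: [-3.139, 0.004, 1.422]
force: [-0.3, 0.4, -1.0]
width: 46.2
gripper_force: 62.0
clock: 9.0
eef_pos: [499.8, -29.0, 365.8]
tool_rot: [-3.139, 0.003, 1.409]
force: [-0.3, -0.1, -1.6]
width: 45.6
gripper_force: 61.9
[-0.49  0.31  0.67  1.69 -0.2   1.22  0.06]
box in tool 16972 [ 21.85342226   0.55631295 -27.8467948 ] [-30.75905488 -23.95498806 -40.04839902] [ 66.00397643  23.99729111 -15.39464223]
bay 477 ((511.26239013671875, 36.7259521484375), (19.108898162841797, 62.41990280151367), 81.29904174804688)
```

View pics/w2.png

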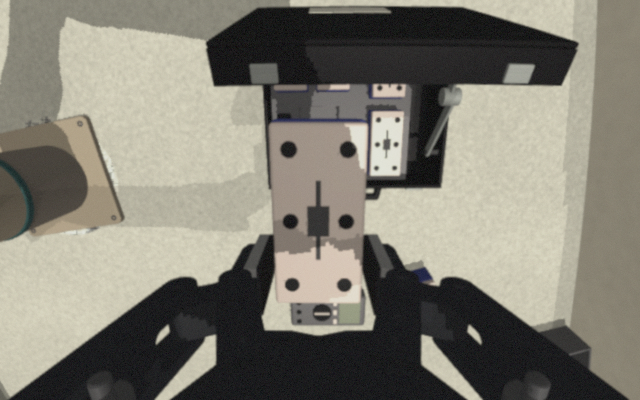

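The box hangs square in the grip, at (318,215). The bay's far end shows just beyond it at (320,100), and it agrees with the top camera to about 2 mm.

Scaled: 45 mm is 0.9, 40 mm is 0.8.

```bash
python3 -m creep '[{"dx": 0.08,"dy": 0.02,"dz": 0.2,"aperture": 30},{"dz": 0.8,"aperture": 30},{"dz": 0.9,"aperture": 30},{"dz": 0.9,"aperture": 30},{"dz": 0.9,"aperture": 30},{"dz": 0.8,"aperture": 30},{"dz": 0.4,"aperture": 30},{"dz": 0.2,"aperture": 30},{"aperture": 30},{"aperture": 30}]'; python3 - <<'E'
from h import *
for i in range(1):
    print(read_state()['eef_pos'],read_state()['tool_rot'])
T=toolT(); im,d=cams.get_image('wrist'); cv2.imwrite('pics/w3.png',im)
E
```

```text
clock: 10.05
eef_pos: [503.5, -19.9, 112.8]
tool_rot: [3.141, -0.0, 1.418]
force: [0.4, -0.2, -2.4]
width: 46.2
gripper_force: 62.1
[503.49534907 -19.9089993  112.76585659] [ 3.14067943e+00 -2.92985069e-04  1.41776011e+00]
```

Scaled: 15 mm is 0.3, 10 mm is 0.2.

```bash
python3 -m creep '[{"dx": -0.12,"dy": -0.02,"dz": 0.2,"aperture": 30},{"dz": 0.3,"aperture": 30},{"aperture": 30},{"aperture": 30}]' && python3 -m creep '[{"dz": 0.08,"aperture": 30},{"dz": 0.08,"aperture": 30},{"dz": 0.08,"aperture": 30},{"dz": 0.06,"aperture": 30},{"dz": 0.06,"aperture": 30},{"aperture": 30}]'
```

```text
clock: 10.5
eef_pos: [501.0, -26.6, 87.5]
tool_rot: [3.141, -0.0, 1.416]
force: [0.7, -0.2, -1.2]
width: 46.0
gripper_force: 62.2
clock: 11.1
eef_pos: [500.7, -26.3, 68.9]
tool_rot: [-3.141, 0.0, 1.417]
force: [0.6, 0.4, -2.4]
width: 45.7
gripper_force: 62.1
```

Scaled: 3 mm is 0.06, 1 mm is 0.02.

```bash
python3 -m creep '[{"dz": 0.06,"aperture": 30},{"dz": 0.06,"aperture": 30},{"dz": 0.02,"aperture": 30},{"dz": 0.02,"aperture": 30},{"aperture": 30}]'
```

```text
clock: 11.6
eef_pos: [501.0, -26.3, 61.2]
tool_rot: [-3.141, 0.0, 1.417]
force: [0.6, -0.8, -2.4]
width: 46.0
gripper_force: 62.1
```

Scaled: 1 mm is 0.02.

```bash
python3 -m creep '[{"dz": 0.02,"aperture": 30},{"dz": 0.02,"aperture": 30},{"aperture": 30}]'
```

```text
clock: 11.9
eef_pos: [501.2, -26.5, 59.4]
tool_rot: [3.141, 0.0, 1.417]
force: [-0.6, -1.3, -0.1]
width: 45.8
gripper_force: 62.7
```

Scaled: 1 mm is 0.02.

```bash
python3 -m creep '[{"dz": 0.02,"aperture": 30},{"dz": 0.02,"aperture": 30},{"aperture": 30}]'
```

```text
clock: 12.2
eef_pos: [501.5, -26.6, 58.8]
tool_rot: [3.14, -0.001, 1.416]
force: [-1.1, -0.8, 14.9]
width: 45.8
gripper_force: 67.5
```

```bash
python3 -m creep '[{"dz": -0.02,"aperture": 60},{"aperture": 75},{"aperture": 75},{"dz": -0.2,"aperture": 75},{"dz": -0.8,"aperture": 75},{"dx": -0.4,"dz": -0.8,"aperture": 75},{"dx": -0.4,"dz": -0.8,"aperture": 75},{"dx": -0.4,"dz": -0.8,"aperture": 75},{"dx": -0.4,"dz": -0.8,"aperture": 75},{"dx": -0.2,"dy": 0.4,"dz": -0.4,"aperture": 75},{"dy": 0.4,"aperture": 0},{"aperture": 0}]'; python3 - <<'E'
from h import *
print(read_state()['eef_pos'],np.round(read_state()['qpos'],2))
T=toolT(); im,d=cams.get_image('wrist'); cv2.imwrite('pics/w4.png',im); np.savez('w4.npz',d=d,T=T)
C=cloud('wrist',d,T)
obs={}
for t in ['knee','stay_foot','bay','lid_edge']:
    m=models.mark_of(t,'wrist')
    for x in m[:2]:
        u=x['position']; print(t,u,round(x['confidence'],2),C[int(u[1]),int(u[0])].round(1))
q=C.reshape(-1,3); p=q[(q[:,2]>74)&(q[:,2]<96)&(np.hypot(q[:,0]-504,q[:,1]+8)<60)]
print(len(p),cv2.minAreaRect(p[:,:2].astype(np.float32)),np.percentile(p[:,2],[2,50,98]))
E
```

```text
clock: 13.4
eef_pos: [528.9, -121.9, 289.4]
tool_rot: [3.138, 0.001, 1.417]
force: [-0.1, 0.3, -0.4]
width: 47.3
gripper_force: 0.0
[ 528.85146685 -121.91731901  289.44206883] [-0.24  0.44  0.62  1.72 -0.29  1.07  0.32]
stay_foot [416.7, 89.6] 0.56 [685.  -43.8   9.6]
stay_foot [288.3, 82.4] 0.53 [510.5 -14.6  86.5]
3557 ((505.2265930175781, -10.178688049316406), (98.09193420410156, 48.83622360229492), 81.33216094970703) [80.4051147  87.30256428 89.0428429 ]
```

View pics/w4.png

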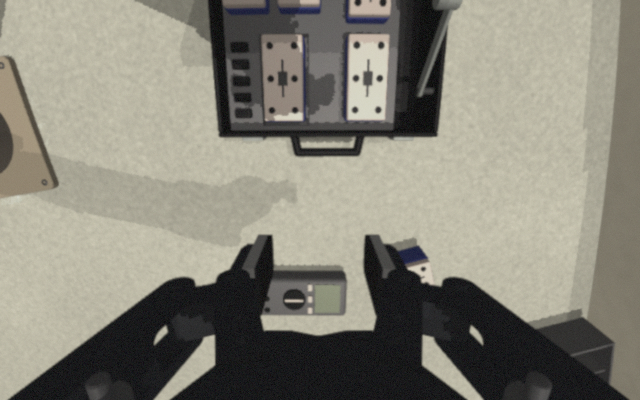

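The box is seated upright at (283,77), its top at z 87 and square with the bay. The stay arm runs from (447,5) to (425,92). Next I tilt the closed tool and look at the knee.

Scaled: 20 mm is 0.4, 19 mm is 0.38, 0.135 rad / 3.1416 = 0.043.

```bash
python3 -m creep '[{"dy": 0.4,"ay": 0.0414,"aperture": 0},{"dy": 0.4,"ay": 0.0414,"aperture": 0},{"dy": 0.4,"ay": 0.0414,"aperture": 0},{"dy": 0.4,"ay": 0.0414,"aperture": 0},{"dy": 0.4,"ay": 0.0414,"aperture": 0},{"dy": 0.38,"ay": 0.043,"aperture": 0},{"aperture": 0},{"aperture": 0},{"aperture": 0}]'; python3 - <<'E'
from h import *
s=read_state(); print(s['eef_pos'],np.round(s['qpos'],2))
T=toolT(); print(T[:3,:3].round(3))
im,d=cams.get_image('wrist'); cv2.imwrite('pics/w5.png',im); np.savez('w5.npz',d=d,T=T)
C=cloud('wrist',d,T)
for n in ['knee','stay_foot']:
    for x in models.mark_of(n,'wrist')[:2]:
        u=x['position']; print(n,u,round(x['confidence'],2),C[int(u[1]),int(u[0])].round(1))
print('pred knee px',proj('wrist',[673.5,32.7,152],T))
E
```

```text
clock: 14.55
eef_pos: [644.3, -138.2, 289.6]
tool_rot: [3.14, -0.785, 1.42]
force: [0.2, 0.5, 0.4]
width: -0.0
gripper_force: 0.0
[ 644.32848915 -138.23279521  289.56635182] [ 0.39  0.79  0.31  1.31 -0.88  1.58  0.74]
[[ 0.106  0.988  0.108]
 [ 0.7   -0.152  0.698]
 [ 0.707  0.001 -0.708]]
knee [320.0, 147.2] 0.57 [672.2  24.8 162.1]
stay_foot [322.3, 226.5] 0.63 [664.5 -45.8  76.3]
pred knee px [[320.0434408  146.98478575]]
```

View pics/w5.png

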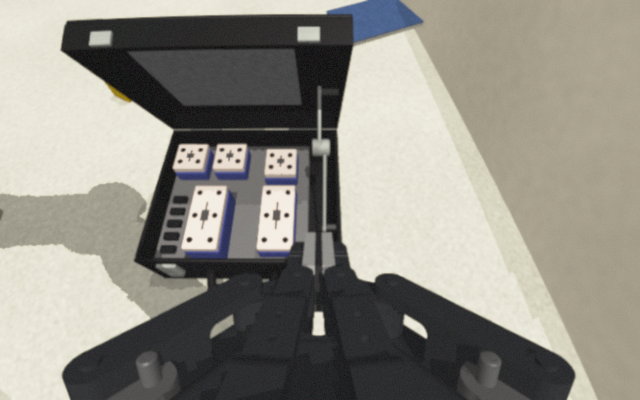

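The knee is at (320,147), exactly where my geometric prediction (673.5, 32.7, 152) projects, with the foot at (322,227). Now I approach along the tool axis.

Scaled: 40 mm is 0.8, 30 mm is 0.6.

```bash
python3 -m creep '[{"dx": 0.26,"dy": 0.04,"dz": 0.6,"aperture": 0},{"dx": 0.24,"dy": 0.02,"dz": 0.8,"aperture": 0},{"dz": 0.8,"aperture": 0},{"dz": 0.8,"aperture": 0},{"dz": 0.5,"aperture": 0},{"dz": 0.24,"aperture": 0},{"aperture": 0},{"aperture": 0}]'; python3 - <<'E'
from h import *
T=toolT(); print((T[:3,:3].T@(np.array([673.5,32.7,152])-T[:3,3])).round(1))
E
```

```text
clock: 15.5
eef_pos: [670.9, 6.7, 174.9]
tool_rot: [3.138, -0.784, 1.418]
force: [0.0, 0.3, -0.1]
width: -0.0
gripper_force: 0.0
[ 2.3 -1.5 34.6]
```

Contact should come in about 23 mm.

Scaled: 8 mm is 0.16, 4 mm is 0.08.

```bash
python3 -m creep '[{"dx": 0.04,"dy": -0.02,"dz": 0.16,"aperture": 0},{"dz": 0.16,"aperture": 0},{"dz": 0.08,"aperture": 0},{"dz": 0.08,"aperture": 0},{"dz": 0.08,"aperture": 0},{"aperture": 0}]' && python3 -m creep '[{"dz": 0.08,"aperture": 0},{"dz": 0.08,"aperture": 0},{"aperture": 0}]'
```

```text
clock: 16.1
eef_pos: [672.3, 29.8, 154.8]
tool_rot: [-3.14, -0.785, 1.416]
force: [0.1, 0.2, -0.2]
width: -0.1
gripper_force: 0.0
clock: 16.4
eef_pos: [673.2, 35.4, 149.3]
tool_rot: [-3.141, -0.786, 1.417]
force: [-0.3, -0.4, 0.3]
width: 0.1
gripper_force: 0.0
```

```bash
python3 - <<'E'
from h import *
T=toolT(); im,d=cams.get_image('wrist'); cv2.imwrite('pics/w6.png',cv2.resize(im[60:320,190:450],None,fx=2.3,fy=2.3))
for n in ['wrist','top','scene']:
    if n!='wrist': im,d=cams.get_image(n)
    C=cloud(n,d)
    for x in models.mark_of('knee',n)[:2]:
        u=x['position']; print(n,u,round(x['confidence'],2),C[int(u[1]),int(u[0])].round(1))
    print(proj(n,[673.5,32.7,152]))
E
```

```text
wrist [322.5, 233.8] 0.69 [673.9  22.9 179.5]
[[317.98241576 234.64665291]]
top [310.6, 140.1] 0.58 [672.9  35.5 163. ]
[[311.13678278 140.66281965]]
scene [342.8, 266.4] 0.47 [673.2  33.5 165.3]
[[341.43023441 267.93389781]]
```

View pics/w6.png

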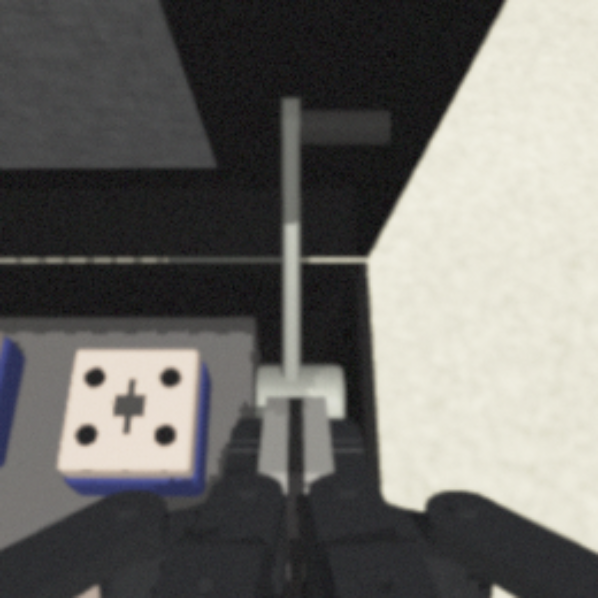

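The knuckle is at crop (300,391), with the fingertips overlapping its near side. I need its angle about the foot, before and now.

```bash
cat >> h.py <<'E'
A=np.deg2rad(81.25); EX=np.array([np.cos(A),np.sin(A),0]); EY=np.array([-EX[1],EX[0],0]); CC=np.array([564.2,25.7,0])
def loc(p): p=np.asarray(p)-CC; return np.array([p@EX,p@EY,p[2]])
def onplane(name,uv,T=None,y=-107):
    o,v=ray(name,uv,T); o=loc(o); v=np.array([v[0]@EX,v[0]@EY,v[0][2]]); return o+v*((y-o[1])/v[1])
def onarc(name,uv,T=None):
    o,v=ray(name,uv,T); o=loc(o); v=np.array([v[0]@EX,v[0]@EY,v[0][2]]); f=np.array([-55,75])
    a=o[[0,2]]-f; b=v[[0,2]]; t=np.roots([b@b,2*a@b,a@a-110**2]).real
    return [ (o+v*x).round(1) for x in t]
E
python3 - <<'E'
from h import *
w=np.load('w5.npz'); print('w5',onarc('wrist',[320,147],w['T']))
T=toolT(); print('now',onarc('wrist',[320.4,230],T)); print('tcp',loc(T[:3,3]).round(1))
for y in (226,234): print(onarc('wrist',[320.4,y],T))
C=cloud('wrist',w['d'],w['T'])
for r in range(134,162,3): 
  print(r,[loc(C[r,c]).round(0).tolist() for c in (316,320,324)])
# now bar points from top and wrist
im,d=cams.get_image('wrist'); C=cloud('wrist',d,T)
for r in range(205,250,4): print(r,[loc(C[r,c]).round(0).tolist() for c in (308,318,335)])
E
```

```text
w5 [array([  38.7, -107. ,  132.7]), array([  23.4, -106.9,  152.2])]
now [array([  54.8, -109.1,   81.7]), array([  28.5, -108.6,  146.7])]
tcp [  25.3 -106.7  149.7]
[array([  53.4, -109.1,   94. ]), array([  34.2, -108.7,  139.3])]
[array([  55. , -109.2,   71.9]), array([  23.8, -108.6,  151.7])]
134 [[102.0, -101.0, 85.0], [32.0, -107.0, 168.0], [102.0, -114.0, 86.0]]
137 [[102.0, -101.0, 78.0], [28.0, -107.0, 166.0], [102.0, -114.0, 78.0]]
140 [[26.0, -102.0, 163.0], [26.0, -107.0, 163.0], [26.0, -112.0, 163.0]]
143 [[20.0, -102.0, 164.0], [21.0, -107.0, 164.0], [21.0, -112.0, 164.0]]
146 [[17.0, -102.0, 162.0], [17.0, -107.0, 162.0], [17.0, -112.0, 162.0]]
149 [[14.0, -102.0, 160.0], [14.0, -107.0, 161.0], [13.0, -112.0, 161.0]]
152 [[12.0, -102.0, 156.0], [12.0, -107.0, 157.0], [12.0, -112.0, 157.0]]
155 [[11.0, -102.0, 151.0], [12.0, -107.0, 150.0], [11.0, -112.0, 151.0]]
158 [[101.0, -101.0, 21.0], [101.0, -108.0, 21.0], [8.0, -112.0, 149.0]]
161 [[102.0, -100.0, 11.0], [103.0, -108.0, 9.0], [6.0, -112.0, 146.0]]
205 [[102.0, -96.0, 36.0], [35.0, -107.0, 169.0], [101.0, -125.0, 37.0]]
209 [[102.0, -96.0, 26.0], [33.0, -107.0, 168.0], [102.0, -126.0, 26.0]]
213 [[102.0, -96.0, 17.0], [30.0, -107.0, 168.0], [102.0, -126.0, 16.0]]
217 [[102.0, -95.0, 6.0], [28.0, -107.0, 166.0], [102.0, -127.0, 6.0]]
221 [[28.0, -101.0, 162.0], [27.0, -107.0, 164.0], [28.0, -117.0, 162.0]]
225 [[25.0, -101.0, 163.0], [24.0, -107.0, 164.0], [25.0, -117.0, 162.0]]
229 [[22.0, -102.0, 164.0], [22.0, -107.0, 163.0], [22.0, -117.0, 164.0]]
233 [[13.0, -102.0, 180.0], [13.0, -107.0, 180.0], [20.0, -117.0, 164.0]]
237 [[10.0, -102.0, 182.0], [10.0, -107.0, 183.0], [18.0, -117.0, 163.0]]
241 [[7.0, -102.0, 186.0], [7.0, -107.0, 186.0], [10.0, -116.0, 178.0]]
245 [[4.0, -103.0, 188.0], [4.0, -107.0, 190.0], [7.0, -115.0, 181.0]]
249 [[1.0, -103.0, 191.0], [1.0, -107.0, 191.0], [4.0, -115.0, 183.0]]
```

The rows are not in the units I measure in: shifts go in shares of 50 mm and turns go in shares of 180 degrees. I convert before sending: 4 mm is 0.08, 2 mm is 0.04.

```bash
python3 -m creep '[{"dz": 0.08,"aperture": 0},{"dz": 0.08,"aperture": 0},{"dz": 0.04,"aperture": 0}]'; python3 -m creep '[{"dz": 0.06,"aperture": 0},{"dz": 0.06,"aperture": 0},{"aperture": 0}]';
```

```text
clock: 17.05
eef_pos: [674.6, 41.9, 142.4]
tool_rot: [3.141, -0.785, 1.417]
force: [-0.9, -0.8, 1.5]
width: -0.1
gripper_force: 1.1
clock: 17.35
eef_pos: [675.1, 46.5, 138.0]
tool_rot: [-3.141, -0.785, 1.417]
force: [0.9, -0.6, -0.6]
width: 0.2
gripper_force: 0.0
```

```bash
python3 - <<'E'
from h import *
T=toolT(); im,d=cams.get_image('wrist'); cv2.imwrite('pics/w7.png',cv2.resize(im[100:300,220:420],None,fx=3,fy=3)); C=cloud('wrist',d,T)
print(loc(T[:3,3]).round(1), proj('wrist',T[:3,3]), proj('wrist',(T@np.array([11,0,0,1]))[:3]))
print(proj('wrist',CC+EX*22.5-EY*107+np.array([0,0,153])))
for r in range(215,290,5): print(r,[loc(C[r,c]).round(0).tolist() for c in (308,318,335)], (T[:3,:3].T@(C[r,314]-T[:3,3])).round(0))
E
```

```text
[  37.5 -106.4  138. ] [[317.38287017 232.44788399]] [[317.36260348 215.4456959 ]]
[[318.33242665 248.05084425]]
215 [[102.0, -96.0, 25.0], [37.0, -107.0, 164.0], [102.0, -124.0, 25.0]] [ 18.  -2. -18.]
220 [[102.0, -96.0, 12.0], [36.0, -107.0, 161.0], [102.0, -125.0, 12.0]] [ 16.  -2. -19.]
225 [[36.0, -101.0, 153.0], [33.0, -107.0, 160.0], [36.0, -116.0, 155.0]] [ 13.  -2. -19.]
230 [[32.0, -101.0, 156.0], [31.0, -107.0, 158.0], [32.0, -116.0, 157.0]] [ 10.  -2. -18.]
235 [[24.0, -102.0, 169.0], [24.0, -107.0, 169.0], [29.0, -116.0, 157.0]] [ 13.  -1. -32.]
240 [[20.0, -102.0, 173.0], [20.0, -107.0, 173.0], [26.0, -116.0, 156.0]] [ 13.  -1. -38.]
245 [[16.0, -102.0, 177.0], [16.0, -107.0, 178.0], [19.0, -115.0, 169.0]] [ 13.  -1. -43.]
250 [[13.0, -102.0, 180.0], [12.0, -107.0, 181.0], [16.0, -115.0, 172.0]] [ 13.  -1. -48.]
255 [[9.0, -103.0, 185.0], [9.0, -107.0, 183.0], [12.0, -115.0, 176.0]] [ 13.  -1. -52.]
260 [[6.0, -103.0, 188.0], [6.0, -107.0, 187.0], [8.0, -114.0, 180.0]] [ 12.  -1. -57.]
265 [[3.0, -103.0, 189.0], [4.0, -107.0, 189.0], [3.0, -114.0, 191.0]] [ 12.  -1. -60.]
270 [[0.0, -103.0, 195.0], [2.0, -107.0, 187.0], [-1.0, -113.0, 197.0]] [ 10.  -1. -61.]
275 [[-2.0, -103.0, 196.0], [0.0, -107.0, 187.0], [-3.0, -113.0, 198.0]] [  9.  -1. -62.]
280 [[-5.0, -103.0, 199.0], [-2.0, -107.0, 185.0], [-5.0, -113.0, 199.0]] [  9.  -1. -66.]
285 [[-7.0, -104.0, 202.0], [-3.0, -107.0, 182.0], [-7.0, -113.0, 201.0]] [  8.  -1. -68.]
```

View pics/w7.png

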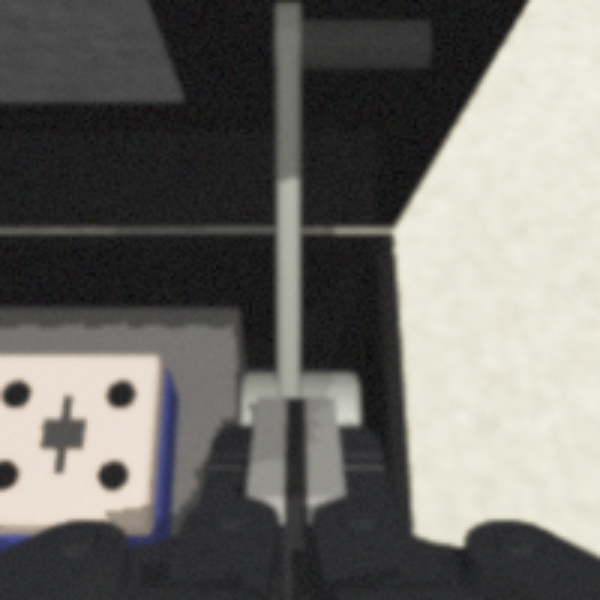

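The picture shows the knuckle at (300,395) has followed the tip. Its top moved about 11 mm from (22,164) to (31,158), so it is past dead centre. I keep pressing.

Scaled: 4 mm is 0.08.

```bash
python3 -m creep '[{"dz": 0.08,"aperture": 0},{"dz": 0.08,"aperture": 0},{"dz": 0.08,"aperture": 0},{"dz": 0.08,"aperture": 0},{"dz": 0.08,"aperture": 0},{"aperture": 0}]'; python3 - <<'E'
from h import *
T=toolT(); im,d=cams.get_image('wrist'); C=cloud('wrist',d,T); print(loc(T[:3,3]).round(1))
for r in range(205,250,4): print(r,[loc(C[r,c]).round(0).tolist() for c in (303,308,318,335)])
E
```

```text
clock: 18.0
eef_pos: [677.3, 58.8, 123.1]
tool_rot: [-3.141, -0.783, 1.415]
force: [0.0, -2.3, -0.5]
width: -0.2
gripper_force: 1.0
[  49.9 -106.7  123.1]
205 [[102.0, -94.0, 59.0], [102.0, -98.0, 57.0], [49.0, -107.0, 163.0], [102.0, -122.0, 57.0]]
209 [[102.0, -93.0, 49.0], [102.0, -98.0, 50.0], [48.0, -107.0, 160.0], [102.0, -123.0, 49.0]]
213 [[102.0, -93.0, 41.0], [102.0, -98.0, 41.0], [47.0, -107.0, 158.0], [102.0, -123.0, 41.0]]
217 [[102.0, -93.0, 33.0], [103.0, -97.0, 30.0], [46.0, -107.0, 155.0], [102.0, -123.0, 32.0]]
221 [[102.0, -92.0, 23.0], [102.0, -97.0, 23.0], [45.0, -107.0, 153.0], [102.0, -124.0, 22.0]]
225 [[102.0, -92.0, 13.0], [101.0, -97.0, 14.0], [43.0, -107.0, 151.0], [102.0, -124.0, 13.0]]
229 [[46.0, -99.0, 138.0], [46.0, -102.0, 138.0], [42.0, -107.0, 149.0], [46.0, -117.0, 139.0]]
233 [[44.0, -99.0, 139.0], [38.0, -102.0, 153.0], [38.0, -107.0, 153.0], [43.0, -116.0, 140.0]]
237 [[41.0, -99.0, 140.0], [35.0, -102.0, 156.0], [35.0, -107.0, 157.0], [41.0, -116.0, 141.0]]
241 [[35.0, -100.0, 151.0], [32.0, -102.0, 159.0], [31.0, -107.0, 160.0], [35.0, -116.0, 150.0]]
245 [[32.0, -100.0, 153.0], [29.0, -103.0, 163.0], [28.0, -107.0, 163.0], [32.0, -115.0, 153.0]]
249 [[28.0, -100.0, 158.0], [26.0, -103.0, 165.0], [26.0, -107.0, 166.0], [28.0, -115.0, 158.0]]
```

The stay is clearly folded: the knuckle moved about 31 mm, roughly 0.75 rad at the knee. I retreat along the tool axis, then turn the tool to lean the other way.

Scaled: -40 mm is -0.8, -30 mm is -0.6.

```bash
python3 -m creep '[{"dz": -0.4,"aperture": 0},{"dz": -0.8,"aperture": 0},{"dz": -0.8,"aperture": 0},{"dz": -0.8,"aperture": 0},{"dz": -0.8,"aperture": 0},{"dz": -0.6,"aperture": 0}]' && python3 -m creep '[{"ay": -0.0446,"aperture": 0},{"ay": -0.0446,"aperture": 0},{"ay": -0.0446,"aperture": 0},{"ay": -0.0446,"aperture": 0},{"ay": -0.0446,"aperture": 0},{"dy": -0.4,"dz": -0.4,"ay": -0.0271,"aperture": 0},{"dy": -0.4,"dz": -0.8,"aperture": 0},{"dy": -0.6,"dz": -0.8,"aperture": 0},{"dy": -0.6,"aperture": 0},{"aperture": 0}]'; python3 - <<'E'
from h import *
T=toolT(); print(loc(T[:3,3]).round(1), read_state()['qpos'].__class__, np.round(read_state()['qpos'],2))
n='top'; im,d=cams.get_image(n); C=cloud(n,d); L=(C.reshape(-1,3)-CC); L=np.c_[L@EX,L@EY,L[:,2]]
m=(abs(L[:,1])<100)&(L[:,0]>20)&(L[:,0]<140)&(L[:,2]>200)&(L[:,2]<330); print('lid',m.sum(),np.percentile(L[m],[1,50,99],axis=0).round(0))
E
```

```text
clock: 18.65
eef_pos: [654.3, -89.4, 275.8]
tool_rot: [3.139, -0.784, 1.418]
force: [-0.8, -0.4, -0.5]
width: -0.0
gripper_force: 0.0
clock: 19.65
eef_pos: [552.2, -73.1, 375.3]
tool_rot: [3.141, -0.003, 1.416]
force: [-0.1, -1.0, -0.5]
width: -0.1
gripper_force: 0.0
[-99.4  -3.2 375.3] <class 'numpy.ndarray'> [-0.33  0.4   0.62  1.53 -0.24  1.29  0.17]
lid 2268 [[ 20. -98. 202.]
 [ 51.   1. 289.]
 [ 93.  98. 304.]]
```

Scaled: 45 mm is 0.9, 40 mm is 0.8, -0.14 rad / 3.1416 = -0.0446.

```bash
python3 -m creep '[{"dx": 0.8,"aperture": 0},{"dx": 0.9,"aperture": 0},{"dx": 0.9,"aperture": 0},{"dx": 0.9,"aperture": 0},{"dx": 0.8,"aperture": 0},{"ay": -0.0414,"aperture": 0},{"ay": -0.0414,"aperture": 0},{"ay": -0.0446,"aperture": 0},{"aperture": 0},{"aperture": 0}]'; cat >> h.py <<'E'
def facept(deg,r,off=0): # lid outer face point, local
    p=np.deg2rad(deg); h=32+off
    return np.array([110-r*np.cos(p)+h*np.sin(p),0,90+r*np.sin(p)+h*np.cos(p)])
def intool(l,T): # local point -> tool frame delta
    return T[:3,:3].T@(CC+EX*l[0]+EY*l[1]+np.array([0,0,l[2]])-T[:3,3])
E
python3 - <<'E'
from h import *
T=toolT(); print(loc(T[:3,3]).round(1),read_state()['tool_rot'],np.round(read_state()['qpos'],2))
print('start',intool(facept(68,185),T).round(1))
ang=[68,60,52,44,36,28,20,13,7,3,0]
for a,b in zip(ang,ang[1:]): print(a,b,(intool(facept(b,185),T)-intool(facept(a,185),T)).round(1))
E
```

```text
clock: 20.7
eef_pos: [588.5, 140.7, 371.0]
tool_rot: [-3.139, 0.401, 1.42]
force: [-1.1, -1.4, -0.2]
width: 0.1
gripper_force: 0.0
[117.4  -6.6 371. ] [-3.13910354  0.40073559  1.41975224] [-0.81  0.64  0.67  1.25 -0.01  1.51 -0.37]
start [ -5.3  -6.4 108.1]
68 60 [-20.3  -0.   16.5]
60 52 [-17.8   0.   19.2]
52 44 [-15.    0.   21.5]
44 36 [-11.8   0.   23.4]
36 28 [-8.5  0.  24.8]
28 20 [-4.9  0.  25.7]
20 13 [-1.3  0.  22.9]
13 7 [ 1.1  0.  19.6]
7 3 [ 1.9  0.  13. ]
3 0 [2.  0.  9.6]
```

Scaled: 30 mm is 0.6, 5 mm is 0.1.

```bash
python3 -m creep '[{"dx": 0.1,"dy": -0.06,"dz": 0.6,"aperture": 0},{"dy": -0.06,"dz": 0.6,"aperture": 0},{"dz": 0.6,"aperture": 0},{"dz": 0.1,"aperture": 0},{"aperture": 0}]' && python3 -m creep '[{"dx": -0.08,"dz": 0.04,"aperture": 0},{"dx": -0.08,"dz": 0.04,"aperture": 0},{"dx": -0.08,"dz": 0.04,"aperture": 0},{"aperture": 0}]'
```

```text
clock: 21.2
eef_pos: [577.6, 106.6, 283.8]
tool_rot: [-3.142, 0.399, 1.414]
force: [-0.1, 0.1, 0.9]
width: -0.4
gripper_force: 0.0
clock: 21.6
eef_pos: [575.6, 94.1, 283.1]
tool_rot: [3.141, 0.4, 1.415]
force: [-0.3, 0.1, 0.4]
width: 0.2
gripper_force: 0.0
```

Scaled: -5 mm is -0.1, 4 mm is 0.08.

```bash
python3 -m creep '[{"dx": -0.1,"dz": 0.08,"aperture": 0},{"dx": -0.1,"dz": 0.08,"aperture": 0},{"dx": -0.1,"dz": 0.08,"aperture": 0},{"dx": -0.1,"dz": 0.08,"aperture": 0}]' && python3 -m creep '[{"dx": -0.1,"dz": 0.1,"aperture": 0},{"dx": -0.1,"dz": 0.1,"aperture": 0},{"dx": -0.08,"dz": 0.1,"aperture": 0},{"dx": -0.08,"dz": 0.1,"aperture": 0}]'; python3 - <<'E'
from h import *
T=toolT();print('tcp',loc(T[:3,3]).round(1))
for n in ('top',):
    im,d=cams.get_image(n); C=cloud(n,d); L=(C.reshape(-1,3)-CC); L=np.c_[L@EX,L@EY,L[:,2]]
    m=(abs(L[:,1])>60)&(abs(L[:,1])<125)&(L[:,0]>0)&(L[:,0]<140)&(L[:,2]>180)&(L[:,2]<330); Q=L[m]
    t=Q[np.argsort(-Q[:,2])[:60]]; print('lid top edge',t.mean(0).round(0))
    # outer face plane fit: farthest-x points per z bin
    for z in (210,230,250,270,290): 
        w=Q[abs(Q[:,2]-z)<5]; print(z,len(w),np.percentile(w[:,0],[5,95]).round(0) if len(w) else '')
E
```

```text
clock: 22.0
eef_pos: [571.5, 69.9, 275.2]
tool_rot: [-3.141, 0.4, 1.417]
force: [-0.6, 0.1, -1.4]
width: 0.4
gripper_force: 0.0
clock: 22.4
eef_pos: [568.4, 46.1, 264.1]
tool_rot: [3.14, 0.4, 1.417]
force: [-0.3, 0.7, 3.6]
width: -0.0
gripper_force: 1.7
tcp [ 20.8  -1.  264.1]
lid top edge [ 20.  -8. 295.]
210 76 [70. 78.]
230 88 [58. 65.]
250 120 [46. 52.]
270 123 [33. 40.]
290 502 [ 3. 26.]
```

The lid is following and now stands at about 57.5° by the top camera. The effective fingertip is about 20 mm short of the TCP and near the lid's edge, so I shift towards the hinge and then continue.

Scaled: 9 mm is 0.18, 6 mm is 0.12.

```bash
python3 -m creep '[{"dx": 0.18,"dz": 0.1,"aperture": 0},{"dx": 0.18,"dz": 0.1,"aperture": 0},{"dx": -0.1,"dz": 0.1,"aperture": 0},{"dx": -0.1,"dz": 0.12,"aperture": 0},{"dx": -0.08,"dz": 0.12,"aperture": 0}]' && python3 -m creep '[{"dx": -0.1,"dz": 0.14,"aperture": 0},{"dx": -0.1,"dz": 0.14,"aperture": 0},{"dx": -0.1,"dz": 0.14,"aperture": 0},{"aperture": 0}]'; python3 - <<'E'
from h import *
T=toolT();print('tcp',loc(T[:3,3]).round(1),np.round(read_state()['qpos'],2))
im,d=cams.get_image('top'); C=cloud('top',d); L=(C.reshape(-1,3)-CC); L=np.c_[L@EX,L@EY,L[:,2]]
Q=L[(abs(L[:,1])>60)&(abs(L[:,1])<125)&(L[:,0]>-120)&(L[:,0]<130)&(L[:,2]>150)&(L[:,2]<330)]
for z in (190,210,230,250,270): 
    w=Q[abs(Q[:,2]-z)<4]; print(z,len(w),np.percentile(w[:,0],[5,95]).round(0) if len(w) else '')
E
```

```text
clock: 22.95
eef_pos: [566.7, 39.8, 237.0]
tool_rot: [-3.141, 0.399, 1.417]
force: [-0.1, 4.2, 0.0]
width: -0.3
gripper_force: 1.3
clock: 23.35
eef_pos: [562.9, 15.5, 224.0]
tool_rot: [-3.141, 0.402, 1.415]
force: [-0.0, -0.3, 0.7]
width: 0.1
gripper_force: 0.0
tcp [-1.03e+01 -2.00e-01  2.24e+02] [-0.7   0.66  0.65  1.67 -0.    1.04 -0.29]
190 123 [49. 60.]
210 123 [28. 39.]
230 183 [ 7. 18.]
250 344 [-47.  -3.]
270 53 [-29. -22.]
```

Scaled: 6 mm is 0.12, -3 mm is -0.06.

```bash
python3 -m creep '[{"dx": -0.06,"dz": 0.12,"aperture": 0},{"dx": -0.06,"dz": 0.12,"aperture": 0},{"dx": -0.06,"dz": 0.12,"aperture": 0},{"dx": -0.06,"dz": 0.12,"aperture": 0},{"dx": -0.04,"dz": 0.12,"aperture": 0},{"dx": -0.04,"dz": 0.12,"aperture": 0},{"dx": -0.04,"dz": 0.12,"aperture": 0},{"dx": -0.04,"dz": 0.12,"aperture": 0}]' && python3 -m creep '[{"dx": -0.02,"dz": 0.12,"aperture": 0},{"dx": -0.02,"dz": 0.12,"aperture": 0},{"dx": -0.02,"dz": 0.12,"aperture": 0},{"dx": -0.02,"dz": 0.12,"aperture": 0},{"aperture": 0}]'; python3 - <<'E'
from h import *
T=toolT();print('tcp',loc(T[:3,3]).round(1),np.round(read_state()['qpos'],2))
im,d=cams.get_image('top'); C=cloud('top',d); L=(C.reshape(-1,3)-CC); L=np.c_[L@EX,L@EY,L[:,2]]
Q=L[(abs(L[:,1])>60)&(abs(L[:,1])<125)&(L[:,0]>-120)&(L[:,0]<100)&(L[:,2]>100)&(L[:,2]<260)]
for x in (80,50,20,-10,-40,-70,-90):
    w=Q[abs(Q[:,0]-x)<4]; print(x,len(w),np.median(w[:,2]).round(0) if len(w) else '')
E
```

```text
clock: 24.2
eef_pos: [557.8, -18.9, 187.1]
tool_rot: [-3.141, 0.4, 1.417]
force: [0.8, 0.9, 1.7]
width: 0.2
gripper_force: 0.9
clock: 24.7
eef_pos: [554.8, -31.8, 166.1]
tool_rot: [-3.139, 0.4, 1.417]
force: [0.0, -0.3, 0.6]
width: -0.3
gripper_force: 0.0
tcp [-58.3   0.5 166.1] [-0.62  0.71  0.63  1.78 -0.01  0.86 -0.24]
80 85 137.0
50 119 149.0
20 137 161.0
-10 130 173.0
-40 160 185.0
-70 164 197.0
-90 145 185.0
```

Scaled: 5 mm is 0.1, -1 mm is -0.02.

```bash
python3 -m creep '[{"dx": -0.02,"dz": 0.1,"aperture": 0},{"dz": 0.1,"aperture": 0},{"dz": 0.1,"aperture": 0},{"dz": 0.1,"aperture": 0},{"dz": 0.1,"aperture": 0},{"dz": 0.1,"aperture": 0},{"dz": 0.1,"aperture": 0},{"dz": 0.1,"aperture": 0},{"dx": 0.02,"dz": 0.1,"aperture": 0},{"dx": 0.02,"dz": 0.1,"aperture": 0},{"aperture": 0}]' && python3 -m creep '[{"dx": 0.02,"dz": 0.08,"aperture": 0},{"dx": 0.02,"dz": 0.08,"aperture": 0},{"dx": 0.02,"dz": 0.06,"aperture": 0},{"aperture": 0}]'; python3 - <<'E'
from h import *
T=toolT();print('tcp',loc(T[:3,3]).round(1))
im,d=cams.get_image('top'); C=cloud('top',d); L=(C.reshape(-1,3)-CC); L=np.c_[L@EX,L@EY,L[:,2]]
Q=L[(abs(L[:,1])>60)&(abs(L[:,1])<125)&(L[:,0]>-120)&(L[:,0]<100)&(L[:,2]>100)&(L[:,2]<260)]
for x in (80,50,20,-10,-40,-70,-95):
    w=Q[abs(Q[:,0]-x)<4]; print(x,len(w),np.median(w[:,2]).round(1) if len(w) else '')
E
```

```text
clock: 25.85
eef_pos: [552.3, -49.7, 119.7]
tool_rot: [-3.14, 0.4, 1.417]
force: [-0.4, -0.9, 0.1]
width: -0.3
gripper_force: 0.0
clock: 26.25
eef_pos: [552.4, -51.2, 108.8]
tool_rot: [-3.141, 0.4, 1.417]
force: [-0.1, 1.1, -0.0]
width: -0.2
gripper_force: 0.0
tcp [-7.780e+01 -1.000e-01  1.088e+02]
80 76 122.9
50 93 124.7
20 129 125.2
-10 144 125.8
-40 128 126.5
-70 142 127.1
-95 145 127.8
```

Scaled: 2 mm is 0.04.

```bash
python3 -m creep '[{"dz": 0.04,"aperture": 0},{"dz": 0.04,"aperture": 0},{"aperture": 0}]'; python3 -m creep '[{"dz": 0.04,"aperture": 0},{"dz": 0.02,"aperture": 0},{"aperture": 0}]'
```

```text
clock: 26.6
eef_pos: [552.4, -53.0, 105.5]
tool_rot: [-3.141, 0.4, 1.417]
force: [-0.3, 0.2, 1.5]
width: -0.1
gripper_force: 0.0
clock: 26.9
eef_pos: [552.7, -53.6, 103.7]
tool_rot: [3.141, 0.399, 1.417]
force: [-1.9, 2.6, 7.2]
width: -0.0
gripper_force: 4.0
```

Scaled: 1 mm is 0.02.

```bash
python3 -m creep '[{"dz": 0.02,"aperture": 0},{"dz": 0.02,"aperture": 0},{"aperture": 0}]'; python3 - <<'E'
from h import *
im,d=cams.get_image('top'); C=cloud('top',d); L=(C.reshape(-1,3)-CC); L=np.c_[L@EX,L@EY,L[:,2]]
Q=L[(abs(L[:,1])>60)&(abs(L[:,1])<125)&(L[:,0]>-120)&(L[:,0]<100)&(L[:,2]>100)&(L[:,2]<260)]
for x in (80,50,20,-10,-40,-70,-95):
    w=Q[abs(Q[:,0]-x)<4]; print(x,len(w),np.median(w[:,2]).round(1) if len(w) else '')
E
```

```text
clock: 27.2
eef_pos: [552.7, -53.7, 103.3]
tool_rot: [3.141, 0.398, 1.417]
force: [-4.8, 7.0, 21.8]
width: 0.2
gripper_force: 10.8
80 73 123.1
50 90 122.9
20 127 123.4
-10 140 123.4
-40 125 123.3
-70 140 123.1
-95 144 122.5
```

Force has risen to 22 N with no further travel, and the lid is flat at z about 123, so it is shut. I back off and verify.

Scaled: -40 mm is -0.8, -30 mm is -0.6.

```bash
python3 -m creep '[{"dz": -0.1,"aperture": 0},{"dz": -0.4,"aperture": 0},{"dz": -0.8,"aperture": 0},{"dz": -0.8,"aperture": 0},{"dz": -0.6,"aperture": 0},{"aperture": 0},{"aperture": 0}]'; python3 - <<'E'
from h import *
im,d=cams.get_image('top'); cv2.imwrite('pics/top9.png',im); C=cloud('top',d); L=(C.reshape(-1,3)-CC); L=np.c_[L@EX,L@EY,L[:,2]]
Q=L[(abs(L[:,1])>60)&(abs(L[:,1])<125)&(L[:,0]>-120)&(L[:,0]<100)&(L[:,2]>100)&(L[:,2]<260)]
for x in (80,20,-40,-95):
    w=Q[abs(Q[:,0]-x)<4]; print(x,len(w),np.median(w[:,2]).round(1) if len(w) else '')
E
```

```text
clock: 27.95
eef_pos: [560.4, -2.6, 225.5]
tool_rot: [3.141, 0.399, 1.417]
force: [0.6, -0.3, -0.8]
width: 0.1
gripper_force: 0.0
80 101 123.5
20 97 123.0
-40 143 123.1
-95 142 122.5
```

View pics/top9.png

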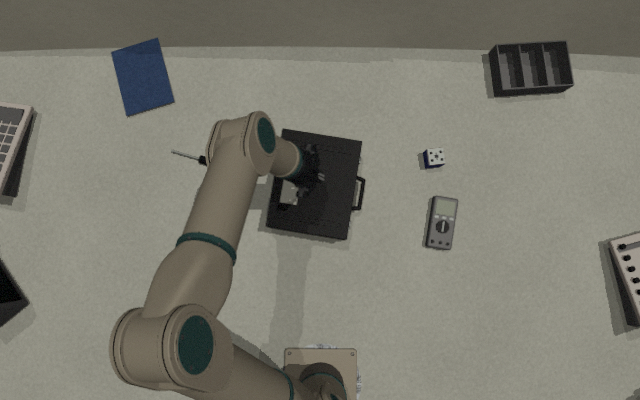

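The picture shows the lid flat and shut at (315,185), with the tool clear of it. The meter at (442,222), the short box at (433,157) and the screwdriver at (190,157) have not moved.

```bash
python3 -c "
from cell import ctrl
print(ctrl.finish_job())"
```

```text
the job is handed in; nothing more can be done
None
```

The job is handed in after about 28 s of robot time: the long box is upright in its bay, the stay is folded, the lid is fully shut, and the short box, meter and screwdriver were left where they lay.

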